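# Refill the spacer jar through its funnel

### The arm

A 7-joint arm with a two-finger parallel gripper is mounted at the origin on a cart in front of the work surface, level with it; the furniture and walls round the work are solid. World frame = base frame: x ahead of the robot, y to its left, z up, the work surface at z = 0. Lengths are in m, angles in rad, forces in N, time in s.
With the tool pointing down it reaches from about 0.35 to 0.9 m from the base axis. Payload 8.1 kg.
Tool frame: the origin (TCP) lies at the very end of the fingers, on their centre line; the grasp point (between the pads) lies 19 mm behind it; z points along the fingers, y is the line along which they close (so a half turn about z gives the same grasp; the last joint's range is limited). The gripper opens to 92 mm and grips with 3 to 60 N. Pads are 19 mm wide; open, the fingers measure 130 mm over their backs; the gripper's body (75 mm by 190 mm) begins 47 mm behind the grasp point.
Start: joints at [-1.252, 0.434, 0.025, 1.573, -0.012, 1.134, -0.075], TCP at [0.256, 0.57, 0.204] pointing down, gripper open.
Joint ranges: [-2.62, 2.62], [-0.44, 2.09], [-1.27, 1.32], [0.08, 2.57], [-1.32, 4.46], [0.12, 2], [-2.74, 2.74]. Speed limits (rad/s): [2.22, 2.22, 3.01, 3.01, 3.14, 3.14, 3.14].

### API

Orientations are given as a rotation vector (axis times angle).
In Python, from cell import arm gives the robot as it stands.
- The arm moves only by the tool carry_out, never from a script. Its argument "commands" is a list of rows, each a list of 7 numbers: the opening, from 0 (shut) to 1 (fully open), then the shift along the tool's x, y, z each as a share of 0.025 m, from -1 to 1, then the turn, a rotation vector about the tool's x, y, z each as a share of 0.1 rad, from -1 to 1. A call has 1 to 8 rows; each row shifts and turns the commanded pose from where the row before left it, along the tool's axes as they then stand; what a row does not reach is not made up. A row lasts 1/10 s, in which the tool goes at most 50 mm and 8.59 degrees, less where a joint would pass 70% of its speed; a pose out of reach is approached as far as the arm can. A call with a number of a shift or a turn outside -1 to 1 is refused whole. A call with a gripper value outside its range is refused whole. The fingers move at their own pace and stop on an object; "squeeze" is the grip in N (left out, the last holds). Time passes only in rows, so rows that do not move let the fingers close. It gives the time, the measured TCP pose, the force, the opening and the grip force at its end, in the units of the state.
- arm.observe(): the state, without advancing time (a new reading comes with each control period).
- arm.get_image(name): name is "side" or "top" or "wrist"; returns a dict with "pixels" (400x640x3 uint8, red, green, blue), "range_z" (400x640 float32, m along the optical axis (not along the pixel's ray), 0 where there is no reading), "mtx" (3x3 intrinsics, pixels), "R" (3x3) and "t" (3): a world point X has camera coordinates R X + t; the wrist camera has in their place "tool_from_camera" (4x4, takes a point from camera to tool coordinates, whose origin is the TCP and whose axes are the flange's). Camera axes: x right, y down, z forward; pixel columns grow to the right and rows downward; lengths in m; the calibration is good to about 2 mm. A picture is of the moment at which its call begins: read the wrist's pose just before it.
- arm.sign_off(): hands the job in; it is judged then, once.
The state is a dict: "clock": time; "joints": joint angles; "dq": joint speeds; "joint_efforts": joint torques, N m; "position": TCP position; "ee_rot": TCP orientation; "force": force on the tool from outside, world axes, zero at the start; "ft_torque": the same for the moment, N m; "width": opening from 0.0 (shut) to 1.0 (fully open); "gripper_force": force on a finger pad.
Only numpy, scipy, OpenCV 4.12 (cv2) and the standard library are available. Lean on these libraries where they do the work, as an engineer would, in place of code of your own. Each camera call takes 0.05 s, during which the arm holds its last target. There are 200 camera calls.

### The job

Lift the dust cover off the funnel and lay it flat on the worktop beside the jar, then pour all six brass spacers from the scoop through the funnel into the jar. Put the empty scoop back down flat on the worktop; the jar must stay standing with the funnel seated in it, and everything else stays where it is.

Things in the scene. Friction and masses are not known exactly. Their poses are not given: they have to be found in the camera images.
- jar: clear plastic storage jar, 88 mm tall, 66 mm outer diameter, with a threaded neck (55 mm outside, 47 mm bore) from 73 mm up, base 6 mm thick. Origin: centre of its underside, z up. It stands loose on the worktop.
- funnel: stainless steel funnel that sits loose in the jar's neck. Origin: on its axis, at the underside of its flat collar (62 mm across), which rests on the jar's rim; the 42 mm spigot (about 37 mm bore) reaches 26 mm below the origin, the cone opens to a 121 mm rim 60 mm above it (2 mm wall). z up along its axis.
- funnel_mouth (a point): centre of the funnel's open mouth, level with its rim (148 mm above the worktop while it sits in the jar); the mouth is 116 mm across inside
- cover: round black dust cover, 128 mm diameter, that lies on the funnel's rim at the start: a 106 mm plug of 7 mm depth drops inside the rim, the flange is 5 mm thick. Red knob on top, 22 mm diameter at the grip, its top 42 mm above the origin. Origin: centre of the plug's underside, z up. 70 g.
- cover_knob (a point): middle of the cover's red knob, where to pinch it from above: 32 mm above the cover's origin, and 20 mm above the top of the disc
- scoop: aluminium parts scoop with the spacers in it. Origin: underside of the pan's middle; x points out of the open lip, z up. Pan from x = -45 mm (back wall 30 mm high) to the lip at +55 mm, 72 mm wide, narrowing from x = +15 to 52 mm at the lip; floor 2.5 mm; side walls 30 mm high, falling to 12 at the lip. Blue handle, 18 x 18 mm, from x = -60 to -145 mm, its middle at z = 29 mm. 130 g.
- scoop_lip (a point): middle of the scoop's open front edge, on the pan's floor (x = +55 mm, z = 2.5 mm in the scoop's frame)
- scoop_grip (a point): grip point on the scoop's blue handle (x = -92 mm, z = 29 mm in the scoop's frame); the handle runs along the scoop's x and is 18 mm wide across it
- multimeter: yellow and black multimeter, 165 x 82 x 49 mm, lying at the back; a bystander. Origin: centre of its underside
- dark_jar: closed dark jar with a black cap, 49 mm diameter, 87 mm tall, standing at the back on the right; a bystander. Origin: centre of its underside
- tape_roll: roll of amber tape, 46 mm diameter, 25 mm tall, lying flat at the back on the left; a bystander. Origin: centre of its underside
- spacer1: one of six brass hexagonal spacers, 11 mm across flats, 11 mm long, 11 g, loose in the scoop's pan at the start. Origin: its centre
- spacer2: one of six brass hexagonal spacers, 11 mm across flats, 11 mm long, 11 g, loose in the scoop's pan at the start. Origin: its centre
- spacer3: one of six brass hexagonal spacers, 11 mm across flats, 11 mm long, 11 g, loose in the scoop's pan at the start. Origin: its centre
- spacer4: one of six brass hexagonal spacers, 11 mm across flats, 11 mm long, 11 g, loose in the scoop's pan at the start. Origin: its centre
- spacer5: one of six brass hexagonal spacers, 11 mm across flats, 11 mm long, 11 g, loose in the scoop's pan at the start. Origin: its centre
- spacer6: one of six brass hexagonal spacers, 11 mm across flats, 11 mm long, 11 g, loose in the scoop's pan at the start. Origin: its centre

How it is judged:
On the way, in this order (a step that is already met when the one before it is completed fails the run):
1. the dust cover is off the funnel and lies flat on the worktop (height (world z) of cover below 0.008 m and angle between cover's own z axis and vertical below 0.1 rad and horizontal distance between cover and jar above 0.08 m), for 0.1 s.
2. the scoop is tipped by more than about 20 degrees with its lip over the funnel's mouth (angle between scoop's own z axis and vertical above 0.35 rad and horizontal distance between scoop_lip and funnel_mouth below 0.07 m and z of scoop_lip in the frame of funnel_mouth above -0.04 m), for 0.05 s.
3. all six spacers have gone through the funnel into the jar (z of spacer1 in the frame of jar between 0 and 0.055 m and horizontal distance between each of spacer1, spacer2, spacer3, spacer4, spacer5, spacer6 and jar below 0.03 m and z of spacer2 in the frame of jar between 0 and 0.055 m and z of spacer3 in the frame of jar between 0 and 0.055 m and z of spacer4 in the frame of jar between 0 and 0.055 m and z of spacer5 in the frame of jar between 0 and 0.055 m and z of spacer6 in the frame of jar between 0 and 0.055 m), for 0.2 s.
At the end, for the whole second after the job is handed in: All six spacers inside the jar, below 55 mm; jar upright on the worktop (0.1 rad), funnel seated in its neck (within 7 mm of the rim, 8 mm of the axis, 0.12 rad); cover flat on the worktop (8 mm, 0.1 rad), over 80 mm from the jar's axis; scoop flat, right way up (8 mm, 0.1 rad); all at rest (all of step 1 and all of step 3 and angle between each of jar, scoop's own z axis and vertical below 0.1 rad and height (world z) of jar below 0.01 m and angle between funnel's own z axis and vertical below 0.12 rad and horizontal distance between funnel and jar below 0.008 m and z of funnel in the frame of jar below 0.095 m and height (world z) of scoop below 0.008 m and linear speed of each of scoop, cover, jar below 0.02 m/s); the robot touches nothing.
It fails at once if the jar is tipped over (angle between jar's own z axis and vertical above 0.4 rad).
It fails at once if the multimeter is shoved by more than 30 mm (distance of multimeter from where it was at the start of the episode above 0.03 m).
It fails at once if the dark jar is shoved by more than 30 mm (distance of dark_jar from where it was at the start of the episode above 0.03 m).
It fails at once if the tape roll is shoved by more than 30 mm (distance of tape_roll from where it was at the start of the episode above 0.03 m).
It also fails if it takes over 72 s, if anything falls off the work surface, if the arm or the gripper's body presses on something with over 40 N, if the wrist force passes 120 N, or if a joint passes its speed limit or range.

## Working session

There is one attempt and no reset: what is moved stays moved. The work goes in short steps, Python scripts to look and compute and a tool call to move; the robot and the scene stay as the last step left them, time stands still between calls to the robot, and variables do not carry over. Pictures are saved under pics/ and viewed, at most 10 in all, crops included, and the job is handed in when it is done.

Besides the shell and the picture viewer there is one more tool, called after ">>>" by a JSON object that holds its "method" and its "body", one argument or row to a line. carry_out: Moves the arm, as the interface text tells. Shift numbers are shares of 0.025 m and turn numbers shares of 0.1 rad, none past 1 either way. Its arguments: {"type":"object","properties":{"commands":{"type":"array"},"squeeze":{"type":"number"}},"required":["commands"]}

```bash
ls; mkdir -p pics; python3 - <<'E'
from cell import arm
import cv2,numpy as np
s=arm.observe(); print(s)
for n in("side","top"):
    i=arm.get_image(n); cv2.imwrite(f"pics/{n}0.png",i["pixels"][:,:,::-1]); np.savez(f"/tmp/{n}0.npz",**i); print(n,i["mtx"],i["R"],i["t"])
E
```

```text
pics
{'clock': 0.0, 'joints': array([-1.25157641,  0.43525954,  0.02494266,  1.57409474, -0.01159021,
        1.13402526, -0.07511029]), 'dq': array([-0.00071502,  0.0006316 , -0.00168425,  0.00131171, -0.00044552,
        0.0007271 , -0.00021329]), 'joint_efforts': array([ 7.73341289e-04, -6.67853951e+01,  9.85158384e-01, -3.14451993e+01,
       -6.06325851e-02,  4.28126310e-02,  1.28104075e-04]), 'position': array([0.25570151, 0.56968367, 0.20272287]), 'ee_rot': array([-6.57723912e-01, -3.07176452e+00,  2.56006538e-03]), 'force': array([ 0.62131477, -0.71500509,  0.1008359 ]), 'ft_torque': array([-0.01459119, -0.00148963,  0.05286799]), 'gripper_force': 0.0, 'width': 0.9987502595941075}
side [[413.36353735   0.         325.78755476]
 [  0.         413.36353735 191.99505962]
 [  0.           0.           1.        ]] [[ 0.96222249 -0.272261   -0.00135094]
 [-0.11996785 -0.41952468 -0.8997815 ]
 [ 0.24440866  0.86595207 -0.43633865]] [-0.59463438  0.1704579   0.89458423]
top [[507.69059541   0.         313.98622115]
 [  0.         507.69059541 199.71029956]
 [  0.           0.           1.        ]] [[ 0.02836394 -0.99941891  0.01890306]
 [-0.98958133 -0.03074508 -0.14065394]
 [ 0.14115338 -0.01471662 -0.98987835]] [-0.01371449  0.60255025  1.17811743]
```

View pics/top0.png

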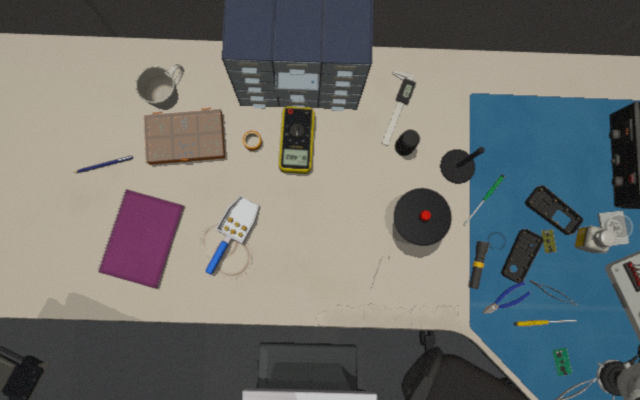

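View pics/side0.png

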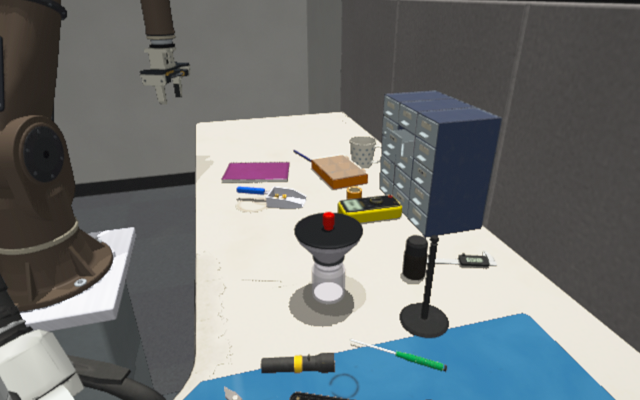

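The top view shows the cover at about (422,217) with its red knob at (426,216), and the scoop's blue handle at (217,258) with the lip toward (245,203). The multimeter is at (297,140), the tape at (252,140) and the dark jar at (407,142). The side view shows the funnel and jar at (328,260), standing upright.

```bash
cat > h.py <<'E'
import numpy as np,cv2
from scipy.spatial.transform import Rotation as Ro
def pts(i,m):
    v,u=np.nonzero(m&(i["range_z"]>0)); z=i["range_z"][v,u]
    c=np.c_[(u-i["mtx"][0,2])/i["mtx"][0,0]*z,(v-i["mtx"][1,2])/i["mtx"][1,1]*z,z]
    return (c-i["t"])@i["R"],u,v
def ray(i,u,v,h):
    d=i["R"].T@np.linalg.inv(i["mtx"])@[u,v,1]; o=-i["R"].T@i["t"]
    return o+d*(h-o[2])/d[2]
def hsv(i): return cv2.cvtColor(i["pixels"],cv2.COLOR_RGB2HSV).astype(int)
def box(x0,x1,y0,y1):
    m=np.zeros((400,640),bool); m[y0:y1,x0:x1]=1; return m
def red(i): h=hsv(i); return ((h[...,0]<8)|(h[...,0]>172))&(h[...,1]>150)&(h[...,2]>80)
def blue(i): h=hsv(i); return (abs(h[...,0]-110)<12)&(h[...,1]>150)&(h[...,2]>80)
E
python3 - <<'E'
from h import *
T=dict(np.load("/tmp/top0.npz"));S=dict(np.load("/tmp/side0.npz"))
def rep(n,p): print(n,len(p),"mean",p.mean(0).round(4),"min",p.min(0).round(4),"max",p.max(0).round(4),"med",np.median(p,0).round(4))
p,u,v=pts(T,red(T)&box(400,450,190,240));rep("knobT",p); print(ray(T,u.mean(),v.mean(),.177))
p,u,v=pts(S,red(S)&box(310,345,200,240));rep("knobS",p)
p,u,v=pts(T,box(385,460,180,255)); k=(p[:,2]>.13)&(p[:,2]<.165);rep("disc",p[k])
c,r=cv2.minEnclosingCircle(np.c_[u[k],v[k]].astype(np.float32)); print(c,r,ray(T,*c,.153))
m=blue(T)&box(195,240,230,285)
p,u,v=pts(T,m);rep("handle",p)
q=np.array([ray(T,a,b,.038)[:2] for a,b in zip(u,v)]); c=q.mean(0); w,V=np.linalg.eigh(np.cov(q.T)); d=V[:,1]; d*=np.sign(d[0]); s=(q-c)@d
print("handle c",c,"dir",d,np.degrees(np.arctan2(d[1],d[0])),"extent",s.min(),s.max(),((q-c)@V[:,0]).min(),((q-c)@V[:,0]).max())
p,u,v=pts(S,blue(S)&box(225,270,180,200));rep("handleS",p)
# pan pixels: bright grey low sat, raised or not
p,u,v=pts(T,box(205,275,190,250)); k=(p[:,2]>.012)
rep("pan raised",p[k])
for n,b in(("meter",(275,320,100,180)),("tape",(240,265,128,152)),("dark",(392,422,125,160)),("lamp",(438,490,140,185)),("cab",(220,375,0,110))):
    p,u,v=pts(T,box(*b)); k=p[:,2]>.012; rep(n,p[k])
E
```

```text
knobT 87 mean [ 0.558  -0.2318  0.18  ] min [ 0.5485 -0.2489  0.1519] max [ 0.572  -0.2196  0.1888] med [ 0.5574 -0.231   0.1826]
[ 0.55838172 -0.23248938  0.177     ]
knobS 180 mean [ 0.5552 -0.2391  0.17  ] min [ 0.5457 -0.2456  0.1509] max [ 0.5817 -0.1881  0.1831] med [ 0.555  -0.2409  0.1712]
disc 2536 mean [ 0.5577 -0.2302  0.1531] min [ 0.495  -0.2938  0.1453] max [ 0.6212 -0.1677  0.1648] med [ 0.557  -0.2291  0.1531]
(421.6480407714844, 216.30618286132812) 29.368234634399414 [ 0.55767537 -0.23026664  0.153     ]
handle 226 mean [0.4587 0.2313 0.037 ] min [0.4214 0.2097 0.025 ] max [0.4952 0.2536 0.0454] med [0.4592 0.2312 0.0373]
handle c [0.45872099 0.23117179] dir [ 0.89542608 -0.44521022] -26.436789629664958 extent -0.03957633862025417 0.03995497853142013 -0.00791183114095207 0.00795807958297709
handleS 140 mean [0.4562 0.2232 0.0314] min [0.4197 0.2031 0.0228] max [0.4938 0.244  0.0388] med [0.4556 0.2222 0.032 ]
pan raised 427 mean [0.5293 0.1995 0.0256] min [0.478  0.1406 0.0121] max [0.6123 0.2399 0.0426] med [0.5262 0.2078 0.0273]
meter 2443 mean [0.7635 0.0528 0.0369] min [ 0.6728 -0.002   0.012 ] max [0.8476 0.1089 0.08  ] med [0.7626 0.0526 0.0365]
tape 169 mean [0.7511 0.1641 0.0238] min [0.728  0.1414 0.0123] max [0.7749 0.1871 0.0325] med [0.7505 0.1648 0.0245]
dark 454 mean [ 0.7458 -0.2133  0.0706] min [ 0.7279 -0.241   0.0122] max [ 0.7749 -0.1932  0.093 ] med [ 0.7443 -0.213   0.0833]
lamp 267 mean [ 0.7026 -0.3495  0.0818] min [ 0.6649 -0.3913  0.012 ] max [ 0.742  -0.3139  0.1864] med [ 0.702  -0.3486  0.0701]
cab 15595 mean [0.8841 0.0507 0.241 ] min [ 0.7989 -0.1395  0.012 ] max [1.0233 0.2565 0.2976] med [0.8667 0.0499 0.2891]
```

>>> {"method": "carry_out", "body": {
  "commands": [
    [1,-0.96,-0.97,-0.3,0,0,0],
    [1,-0.96,-0.97,-0.3,0,0,0],
    [1,-0.96,-0.97,-0.3,0,0,0],
    [1,-0.96,-0.97,-0.3,0,0,0],
    [1,-0.96,-0.97,-0.3,0,0,0],
    [1,-0.96,-0.97,0,0,0,0],
    [1,-0.96,-0.97,0,0,0,0],
    [1,-0.96,-0.97,0,0,0,0]
  ]
}}

```text
clock: 0.9
position: [0.3518, 0.3131, 0.2409]
ee_rot: [-0.658, -3.072, 0.0]
force: [-0.6, -0.1, 0.7]
width: 1.0
gripper_force: 0.0
```

>>> {"method": "carry_out", "body": {
  "commands": [
    [1,-0.96,-0.97,0,0,0,0],
    [1,-0.96,-0.97,0,0,0,0],
    [1,-0.96,-0.97,0,0,0,0],
    [1,-0.96,-0.97,0,0,0,0],
    [1,-0.96,-0.97,0,0,0,0],
    [1,-0.96,-0.97,0,0,0,0],
    [1,-0.96,-0.97,0,0,0,0],
    [1,-0.96,-0.97,0,0,0,0]
  ]
}}

```text
clock: 1.7
position: [0.4474, 0.0576, 0.2409]
ee_rot: [-0.657, -3.072, -0.0]
force: [-0.1, 0.0, 0.6]
width: 1.002
gripper_force: 0.0
```

>>> {"method": "carry_out", "body": {
  "commands": [
    [1,-0.96,-0.97,0,0,0,0],
    [1,-0.96,-0.97,0,0,0,0],
    [1,-0.96,-0.97,0,0,0,0],
    [1,-0.96,-0.97,0,0,0,0],
    [1,-0.96,-0.97,0,0,0,0],
    [1,-0.96,-0.97,0,0,0,0],
    [1,-0.5,-0.5,0,0,0,0],
    [1,0,0,0,0,0,0]
  ]
}}

```text
clock: 2.5
position: [0.5254, -0.1522, 0.2407]
ee_rot: [-0.664, -3.07, 0.003]
force: [-0.9, 0.5, -0.6]
width: 1.0
gripper_force: 0.0
```

>>> {"method": "carry_out", "body": {
  "commands": [
    [1,-0.82,-0.79,0,0,0,0],
    [1,-0.82,-0.79,0,0,0,0],
    [1,-0.82,-0.79,0,0,0,0],
    [1,0,0,0,0,0,0],
    [1,0,0,0,0,0,0]
  ]
}}

```text
clock: 3.0
position: [0.557, -0.2277, 0.2405]
ee_rot: [-0.658, -3.071, -0.001]
force: [-0.2, -0.1, 0.2]
width: 1.001
gripper_force: 0.0
```

```bash
python3 - <<'E'
from h import *
from cell import arm
s=arm.observe(); i=arm.get_image("wrist"); print(s["position"],s["ee_rot"])
M=i["tool_from_camera"]; R=Ro.from_rotvec(s["ee_rot"]).as_matrix()
Rw=R@M[:3,:3]; tw=R@M[:3,3]+s["position"]; i["R"]=Rw.T; i["t"]=-Rw.T@tw
p,u,v=pts(i,red(i)); print(len(p),np.median(p,0),p.max(0)); print(ray(i,u.mean(),v.mean(),.18), u.mean(),v.mean())
k=p[:,2]>.179; print(p[k].mean(0), p[k].min(0),p[k].max(0))
cv2.imwrite("pics/w1.png",i["pixels"][:,:,::-1])
E
```

```text
[ 0.55696357 -0.22766328  0.24048089] [-6.57968608e-01 -3.07066838e+00 -8.40690838e-04]
632 [ 0.55641552 -0.23235758  0.18323915] [ 0.5749588  -0.22315993  0.18570712]
[ 0.55707711 -0.23266875  0.18      ] 314.3275316455696 206.66613924050634
[ 0.55773306 -0.2331942   0.18320472] [ 0.54780439 -0.24375609  0.17906617] [ 0.56844825 -0.22330316  0.18570712]
```

>>> {"method": "carry_out", "body": {
  "commands": [
    [1,-0.08,-0.18,1,0,0,0],
    [1,0,0,1,0,0,0],
    [1,0,0,0.7,0,0,0],
    [1,0,0,0.5,0,0,0],
    [1,0,0,0,0,0,0],
    [0,0,0,0,0,0,0],
    [0,0,0,0,0,0,0],
    [0,0,0,0,0,0,0]
  ],
  "squeeze": 25
}}

```text
clock: 3.85
position: [0.5578, -0.2335, 0.162]
ee_rot: [0.657, 3.07, 0.0]
force: [-0.0, 0.2, -0.1]
width: 0.786
gripper_force: 0.0
```

>>> {"method": "carry_out", "body": {
  "commands": [
    [0,0,0,0,0,0,0],
    [0,0,0,0,0,0,0],
    [0,0,0,0,0,0,0],
    [0,0,0,0,0,0,0]
  ]
}}

```text
clock: 4.25
position: [0.5573, -0.2334, 0.1611]
ee_rot: [0.658, 3.072, 0.0]
force: [0.4, 0.1, 0.5]
width: 0.439
gripper_force: 0.0
```

>>> {"method": "carry_out", "body": {
  "commands": [
    [0,0,0,0,0,0,0],
    [0,0,0,0,0,0,0],
    [0,0,0,0,0,0,0],
    [0,0,0,0,0,0,0],
    [0,0,0,0,0,0,0]
  ]
}}

```text
clock: 4.75
position: [0.5573, -0.2334, 0.161]
ee_rot: [-0.658, -3.072, -0.0]
force: [0.4, -0.0, 0.6]
width: 0.019
gripper_force: 0.0
```

```bash
python3 - <<'E'
from h import *
from cell import arm
a=arm.get_image("side")["pixels"];b=arm.get_image("wrist")["pixels"]
a=cv2.resize(a[120:320,230:430],(400,400));b=cv2.resize(b,(400,250));c=np.zeros((400,800,3),np.uint8);c[:,:400]=a;c[:250,400:]=b
cv2.imwrite("pics/s2.png",c[:,:,::-1]); print(arm.observe()["width"],arm.observe()["gripper_force"])
E
```

```text
0.005067532946172569 0.0
```

View pics/s2.png

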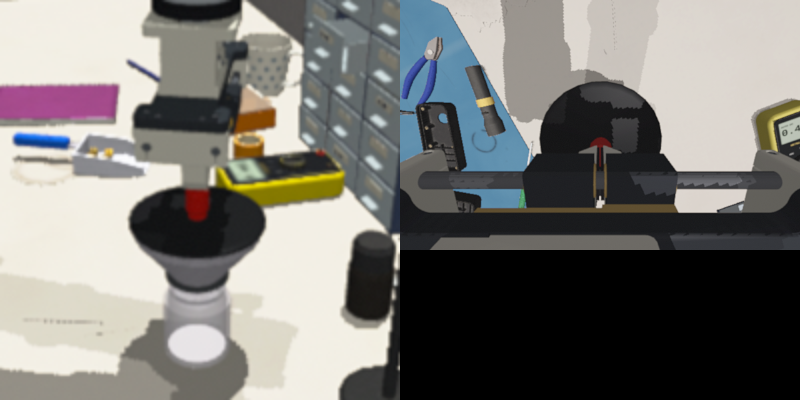

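The left panel shows the shut fingers ending at about (198,190), just at the knob's top. In the wrist view the fingers at (600,180) lie short of the knob at (600,143), so the fingers are not round the knob. I'll check where the fingertips really are.

```bash
python3 - <<'E'
from h import *
from cell import arm
s=arm.observe(); print(s["position"],s["joints"],s["width"])
S=arm.get_image("side"); W=arm.get_image("wrist"); np.savez("/tmp/s2.npz",**S); np.savez("/tmp/w2.npz",**W)
P=s["position"]; c=S["R"]@P+S["t"]; q=S["mtx"]@c; print("TCP in side px",q[:2]/q[2],"depth",c[2])
p,u,v=pts(S,box(300,360,120,235))
k=(p[:,2]>.155)&(p[:,2]<.26)&~red(S)[v,u]&(p[:,1]>-.3)&(p[:,1]<-.15)
for z in np.arange(.155,.26,.01):
    j=k&(abs(p[:,2]-z)<.005)
    if j.any(): print(round(z,3),j.sum(),p[j].mean(0).round(3),p[j].min(0).round(3),p[j].max(0).round(3),u[j].min(),u[j].max(),v[j].min(),v[j].max())
p2,u2,v2=pts(S,red(S)&box(310,345,200,240)); print("knob",np.median(p2,0),u2.min(),u2.max(),v2.min(),v2.max())
M=W["tool_from_camera"]; print(M); c=np.linalg.inv(M)@[0,0,0,1]; q=W["mtx"]@c[:3]; print("TCP in wrist px",q[:2]/q[2],c)
m=red(W); v,u=np.nonzero(m); z=W["range_z"][v,u]; K=W["mtx"]; cc=np.c_[(u-K[0,2])/K[0,0]*z,(v-K[1,2])/K[1,1]*z,z,np.ones(len(z))]; t=(M@cc.T).T; print("knob in tool",np.median(t,0),t.min(0),t.max(0))
E
```

```text
[ 0.55726844 -0.23340485  0.16102361] [-0.03926565  0.46456399  0.50220611  1.71046959 -0.25405399  1.03170357
  1.69854016] 0.005067532946172569
TCP in side px [328.46444666 222.86438455] depth 0.75840722692617
0.165 3 [ 0.546 -0.229  0.166] [ 0.546 -0.23   0.165] [ 0.547 -0.228  0.168] 322 322 219 221
0.175 5 [ 0.546 -0.229  0.175] [ 0.546 -0.231  0.171] [ 0.547 -0.228  0.178] 322 322 214 218
0.185 34 [ 0.554 -0.238  0.185] [ 0.543 -0.245  0.181] [ 0.568 -0.232  0.19 ] 321 334 208 214
0.195 49 [ 0.553 -0.246  0.196] [ 0.54  -0.253  0.19 ] [ 0.569 -0.23   0.2  ] 321 334 203 212
0.205 67 [ 0.549 -0.249  0.205] [ 0.538 -0.254  0.2  ] [ 0.563 -0.242  0.21 ] 320 333 203 209
0.215 20 [ 0.548 -0.25   0.212] [ 0.538 -0.254  0.21 ] [ 0.558 -0.246  0.214] 320 332 202 204
0.245 1 [ 0.619 -0.175  0.25 ] [ 0.619 -0.175  0.25 ] [ 0.619 -0.175  0.25 ] 351 351 163 163
0.255 43 [ 0.584 -0.229  0.256] [ 0.492 -0.3    0.25 ] [ 0.621 -0.169  0.26 ] 300 352 158 199
knob [ 0.55370021 -0.24164422  0.1692076 ] 323 333 215 229
[[-1.55257845e-03 -9.59293982e-01 -2.82405108e-01  7.53304813e-02]
 [ 9.99998740e-01 -1.58270758e-03 -1.21437739e-04 -1.49831361e-04]
 [-3.30470212e-04 -2.82404941e-01  9.59295231e-01 -1.81858303e-01]
 [ 0.00000000e+00  0.00000000e+00  0.00000000e+00  1.00000000e+00]]
TCP in wrist px [320.04379452 232.91597428] [2.06688902e-04 2.09061568e-02 1.95729498e-01 1.00000000e+00]
knob in tool [ 8.14689958e-03  5.07814158e-04 -1.11747834e-02  1.00000000e+00] [ 0.00276948 -0.00891272 -0.1818583   1.        ] [0.07533048 0.01004994 0.00643769 1.        ]
```

```bash
python3 - <<'E'
from h import *
S=np.load("/tmp/s2.npz")["pixels"];W=np.load("/tmp/w2.npz");w=W["pixels"]
c=np.zeros((400,800,3),np.uint8);c[:,:400]=cv2.resize(S[170:240,293:363],(400,400),interpolation=0);c[:,400:]=cv2.resize(w[190:350,240:400],(400,400),interpolation=0)
cv2.imwrite("pics/s3.png",c[:,:,::-1])
M=W["tool_from_camera"];K=W["mtx"]
for r in range(200,345,12):
    z=W["range_z"][r,300:340:4]; u=np.arange(300,340,4); cc=np.c_[(u-K[0,2])/K[0,0]*z,(r-K[1,2])/K[1,1]*z,z,np.ones(len(z))]; t=(M@cc.T).T
    print(r,(t[:,0]*1000).round(),(t[:,2]*1000).round())
E
```

```text
200 [19. 19. 19. 19. 19. 19. 19. 19. 19. 19.] [7. 7. 6. 8. 7. 7. 8. 8. 7. 7.]
212 [11. 12. 11. 11. 11. 11. 11. 11. 11. 11.] [7. 6. 7. 8. 7. 8. 7. 7. 8. 7.]
224 [3. 3. 3. 8. 8. 9. 9. 8. 3. 3.] [ 7.  7.  7. -6. -5. -8. -7. -6.  8.  8.]
236 [-5. 10. 10. 10.  8.  8.  8. 10. 10.  4.] [  8. -29. -29. -28. -25. -24. -25. -28. -28. -15.]
248 [35. 35. 35. 10.  9.  9.  8. 35. 35. 35.] [-96. -96. -96. -43. -40. -40. -40. -97. -96. -96.]
260 [35. 36. 35. 10.  8.  8.  8. 32. 35. 35.] [-104. -106. -104.  -55.  -52.  -52.  -52.  -97. -104. -104.]
272 [35. 35. 35. 33.  9.  6.  8. 34. 75. 35.] [-111. -111. -111. -107.  -63.  -59.  -62. -108. -182. -111.]
284 [34. 33. 34. 31. 29. 29. 28. 31. 33. 34.] [-114. -113. -114. -109. -107. -106. -105. -109. -112. -115.]
296 [30. 30. 30. 27. 26. 26. 26. 28. 30. 30.] [-113. -113. -114. -109. -107. -107. -107. -111. -114. -114.]
308 [27. 26. 27. 25. -4. -9. -4. 25. 26. 27.] [-114. -113. -113. -111.  -70.  -64.  -70. -111. -112. -113.]
320 [  23.   23.   23.    6.  -11. -187.  -10.   14.   23.   22.] [-113. -114. -114.  -91.  -69.  161.  -71. -102. -113. -113.]
332 [  20.   75.   20.    3. -204. -204.   21.   21.   21.   21.] [-114. -182. -114.  -94.  161.  160. -115. -116. -116. -115.]
344 [25. 24. 25. 24. 25. 24. 25. 25. 24. 25.] [-124. -123. -124. -123. -124. -123. -124. -124. -123. -124.]
```

View pics/s3.png

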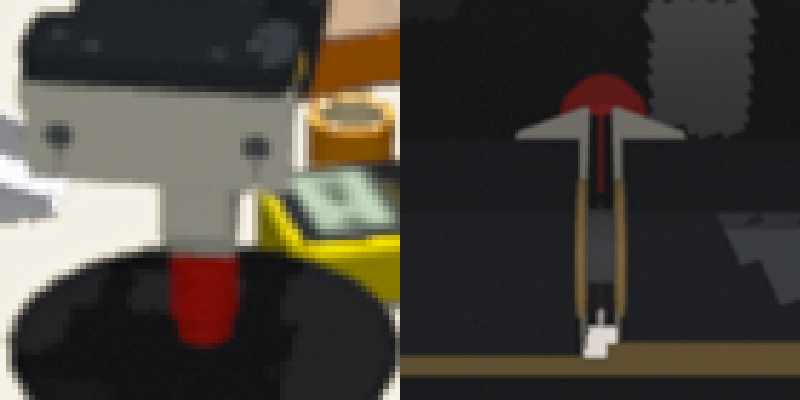

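The side crop shows the fingers ending at the knob's top, at row 255. The wrist crop shows the tips about 22 mm short of the stated TCP, so the fingers closed above the knob. I'll open and measure where the tips are before going lower.

>>> {"method": "carry_out", "body": {
  "commands": [
    [1,0,0,-0.2,0,0,0],
    [1,0,0,0,0,0,0],
    [1,0,0,0,0,0,0],
    [1,0,0,0,0,0,0],
    [1,0,0,0,0,0,0],
    [1,0,0,0,0,0,0],
    [1,0,0,0,0,0,0],
    [1,0,0,0,0,0,0]
  ]
}}

```text
clock: 5.75
position: [0.5573, -0.2334, 0.166]
ee_rot: [-0.658, -3.072, -0.0]
force: [0.9, 0.5, -0.5]
width: 0.656
gripper_force: 0.0
```

```bash
python3 - <<'E'
from h import *
from cell import arm
s=arm.observe(); print(s["position"],s["width"])
W=arm.get_image("wrist");S=arm.get_image("side"); M=W["tool_from_camera"];K=W["mtx"]
def tool(W):
    v,u=np.nonzero(W["range_z"]>0); z=W["range_z"][v,u]
    return ((M@np.c_[(u-K[0,2])/K[0,0]*z,(v-K[1,2])/K[1,1]*z,z,np.ones(len(z))].T).T)[:,:3],u,v
for n,w in(("now",W),("shut",dict(np.load("/tmp/w2.npz")))):
    t,u,v=tool(w); k=(abs(t[:,0])<.012)&(abs(t[:,1])<.07)&(t[:,2]<.0)&(t[:,2]>-.06)&~red(w)[v,u]
    for z in range(-60,0,5):
        j=k&(abs(t[:,2]*1000-z)<2.5)
        if j.any(): print(n,z,j.sum(),(t[j].min(0)*1000).round(),(t[j].max(0)*1000).round())
p,u,v=pts(S,box(280,380,120,235)); k=(p[:,2]>.157)&(p[:,2]<.23)&~red(S)[v,u]
R=Ro.from_rotvec(s["ee_rot"]).as_matrix(); t=(p-s["position"])@R
k&=(abs(t[:,0])<.02)&(abs(t[:,1])<.075)
for z in range(-70,5,5):
    j=k&(abs(t[:,2]*1000-z)<2.5)
    if j.any(): print("side",z,j.sum(),(t[j].min(0)*1000).round(),(t[j].max(0)*1000).round())
c=np.zeros((400,800,3),np.uint8);c[:,:400]=cv2.resize(S["pixels"][150:250,278:378],(400,400),interpolation=0);c[:250,400:]=cv2.resize(W["pixels"],(400,250))
cv2.imwrite("pics/s4.png",c[:,:,::-1])
E
```

```text
[ 0.55725014 -0.2333832   0.16598111] 0.6557324295029584
now -60 220 [-10. -45. -60.] [ 11.  44. -58.]
now -55 460 [  3. -47. -57.] [ 11.  46. -53.]
now -50 455 [ -0. -47. -52.] [ 11.  47. -48.]
now -45 437 [ -4. -47. -47.] [ 11.  47. -43.]
now -40 401 [ -6. -47. -42.] [ 11.  46. -38.]
now -35 368 [ -9. -46. -37.] [ 11.  46. -33.]
now -30 263 [-10. -41. -32.] [ 11.  41. -28.]
now -25 143 [-11. -37. -27.] [ 10.  36. -23.]
now -20 1 [-11.  -1. -18.] [-11.  -1. -18.]
now -15 16 [-11. -11. -17.] [ -1.   3. -13.]
now -10 3 [ -2. -11. -12.] [  1. -10.  -9.]
now -5 4 [ -0. -10.  -7.] [ 4. -9. -4.]
shut -60 42 [  5.  -2. -60.] [  9.   2. -58.]
shut -55 72 [  8.  -4. -57.] [ 11.   3. -53.]
shut -50 85 [  8.  -4. -52.] [ 11.   3. -48.]
shut -45 75 [  8.  -4. -47.] [ 10.   3. -43.]
shut -40 125 [  8. -17. -42.] [ 11.  16. -38.]
shut -35 247 [  8. -17. -37.] [ 11.  16. -33.]
shut -30 147 [  8. -12. -32.] [ 11.  12. -28.]
shut -25 53 [  8.  -8. -27.] [ 10.   6. -23.]
shut -20 25 [  6.  -6. -21.] [  9.   7. -18.]
shut -15 14 [  4.  -9. -17.] [  8.  10. -14.]
shut -10 2 [  3. -10. -11.] [ 3. -9. -9.]
shut -5 8 [ -0. -10.  -6.] [ 6. 11. -3.]
side -65 8 [ -8. -52. -64.] [ 12. -50. -63.]
side -60 38 [ -9. -53. -62.] [ 12. -35. -58.]
side -55 40 [ -9. -53. -57.] [ 12. -35. -53.]
side -50 38 [-10. -53. -52.] [ 12. -36. -48.]
side -45 39 [ -9. -52. -47.] [ 12. -34. -43.]
side -40 38 [ -9. -51. -42.] [ 13. -35. -38.]
side -35 21 [-10. -51. -37.] [ 11. -34. -33.]
side -30 16 [ -9. -47. -32.] [ 11.  29. -28.]
side -25 21 [ -9. -41. -27.] [ 12.  36. -23.]
side -20 4 [ -8. -36. -22.] [ -2.  33. -22.]
side -15 3 [ -8.  -6. -17.] [ -5.   3. -13.]
side -10 4 [ -6. -13. -12.] [ 1. -7. -8.]
side -5 7 [ -6. -11.  -7.] [ 9. -7. -5.]
side 0 2 [12. -3.  0.] [12.  0.  0.]
```

View pics/s4.png

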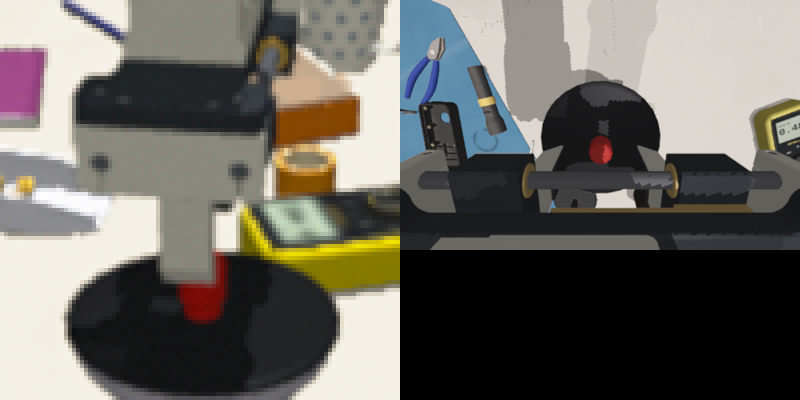

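The left panel shows the finger tip at row 283 while the knob's top is at row 255 behind it, and the wrist panel shows the knob centred at (600,150). Both cameras put the finger ends about 22 mm behind the reported TCP, open or shut. I'll correct every height by 22 mm, starting by going 30 mm lower here.

>>> {"method": "carry_out", "body": {
  "commands": [
    [0.7,0,0,0.4,0,0,0],
    [0.7,0,0,0.4,0,0,0],
    [0.7,0,0,0.4,0,0,0],
    [0,0,0,0,0,0,0],
    [0,0,0,0,0,0,0],
    [0,0,0,0,0,0,0],
    [0,0,0,0,0,0,0],
    [0,0,0,0,0,0,0]
  ],
  "squeeze": 25
}}

```text
clock: 6.65
position: [0.5575, -0.2334, 0.1363]
ee_rot: [0.658, 3.071, 0.0]
force: [-0.2, -0.6, 0.9]
width: 0.312
gripper_force: 0.0
```

>>> {"method": "carry_out", "body": {
  "commands": [
    [0,0,0,0,0,0,0],
    [0,0,0,0,0,0,0],
    [0,0,0,0,0,0,0]
  ]
}}

```text
clock: 6.95
position: [0.5574, -0.2334, 0.1362]
ee_rot: [0.658, 3.072, 0.0]
force: [0.6, 0.0, 0.9]
width: 0.227
gripper_force: 25.0
```

>>> {"method": "carry_out", "body": {
  "commands": [
    [0,0,0,-0.3,0,0,0],
    [0,0,0,-0.5,0,0,0],
    [0,0,0,-0.8,0,0,0],
    [0,0,0,-0.8,0,0,0],
    [0,0.81,0.86,0,0,0,0],
    [0,0.81,0.86,0,0,0,0],
    [0,0.81,0.86,0,0,0,0],
    [0,0.81,0.86,0,0,0,0]
  ]
}}

```text
clock: 7.75
position: [0.5184, -0.121, 0.1971]
ee_rot: [0.658, 3.071, 0.0]
force: [-0.6, 0.4, -0.7]
width: 0.227
gripper_force: 25.0
```

>>> {"method": "carry_out", "body": {
  "commands": [
    [0,0.81,0.86,0,0,0,0],
    [0,0.81,0.86,0,0,0,0],
    [0,0.81,0.86,0,0,0,0],
    [0,0.81,0.86,0,0,0,0],
    [0,0,0,1,0,0,0],
    [0,0,0,1,0,0,0],
    [0,0,0,1,0,0,0],
    [0,0,0,1,0,0,0]
  ]
}}

```text
clock: 8.55
position: [0.4806, -0.0101, 0.0963]
ee_rot: [0.657, 3.07, 0.001]
force: [0.7, 0.6, -0.3]
width: 0.227
gripper_force: 25.0
```

>>> {"method": "carry_out", "body": {
  "commands": [
    [0,0,0,1,0,0,0],
    [0,0,0,1,0,0,0],
    [0,0,0,1,0,0,0],
    [0,0,0,0.4,0,0,0],
    [0,0,0,0,0,0,0],
    [0,0,0,0,0,0,0]
  ]
}}

```text
clock: 9.15
position: [0.4807, -0.0102, 0.012]
ee_rot: [0.658, 3.071, 0.001]
force: [0.6, -0.6, -0.4]
width: 0.226
gripper_force: 25.0
```

>>> {"method": "carry_out", "body": {
  "commands": [
    [0,0,0,0.3,0,0,0],
    [0,0,0,0.2,0,0,0],
    [0,0,0,0.06,0,0,0],
    [0,0,0,0,0,0,0]
  ]
}}

```text
clock: 9.55
position: [0.4798, -0.0101, -0.0031]
ee_rot: [-0.658, -3.072, 0.0]
force: [0.3, 0.7, -0.0]
width: 0.232
gripper_force: 25.0
```

```bash
python3 - <<'E'
from h import *
from cell import arm
s=arm.observe();print(s["position"],s["force"])
S=arm.get_image("side");T=arm.get_image("top")
for i in(S,T):
    p,u,v=pts(i,np.ones((400,640),bool)); k=(np.hypot(p[:,0]-.48,p[:,1]+.01)<.06)&(p[:,2]<.03)&(i["pixels"][v,u].max(1)<70)
    print(k.sum(),np.median(p[k],0),p[k][:,2].std())
E
```

```text
[ 0.479784   -0.01011876 -0.00308   ] [ 0.33062631  0.69345492 -0.02143432]
795 [ 0.4800818  -0.02664226  0.01289646] 0.0018243891350265946
0 [nan nan nan] nan
  return _methods._mean(a, axis=axis, dtype=dtype,
  ret = um.true_divide(
  ret = _var(a, axis=axis, dtype=dtype, out=out, ddof=ddof,
  arrmean = um.true_divide(arrmean, div, out=arrmean,
  ret = ret.dtype.type(ret / rcount)
```

>>> {"method": "carry_out", "body": {
  "commands": [
    [0.6,0,0,0.04,0,0,0],
    [0.6,0,0,0,0,0,0],
    [0.6,0,0,0,0,0,0],
    [0.6,0,0,0,0,0,0],
    [0.6,0,0,0,0,0,0],
    [0.6,0,0,-1,0,0,0],
    [0.6,0,0,-1,0,0,0],
    [0.6,0,0,-1,0,0,0]
  ]
}}

```text
clock: 10.45
position: [0.4796, -0.0103, 0.0718]
ee_rot: [-0.658, -3.071, 0.001]
force: [-0.1, 0.3, -0.3]
width: 0.6
gripper_force: 0.0
```

>>> {"method": "carry_out", "body": {
  "commands": [
    [1,0.48,0.92,0,0,0,0.38],
    [1,0.48,0.92,0,0,0,0],
    [1,0.48,0.92,0,0,0,0],
    [1,0.48,0.92,0,0,0,0],
    [1,0.48,0.92,0,0,0,0],
    [1,0.48,0.92,0,0,0,0],
    [1,0.48,0.92,0,0,0,0],
    [1,0.48,0.92,0,0,0,0]
  ]
}}

```text
clock: 11.25
position: [0.4744, 0.1984, 0.0711]
ee_rot: [0.716, 3.059, 0.0]
force: [0.6, 0.8, -0.3]
width: 0.999
gripper_force: 0.0
```

>>> {"method": "carry_out", "body": {
  "commands": [
    [1,0.48,0.92,0,0,0,0],
    [1,0,0,0,0,0,0],
    [1,0,0,0,0,0,0]
  ]
}}

```text
clock: 11.55
position: [0.4738, 0.2234, 0.0709]
ee_rot: [-0.714, -3.059, 0.001]
force: [-0.1, -1.5, -0.2]
width: 1.0
gripper_force: 0.0
```

```bash
python3 - <<'E'
from h import *
from cell import arm
s=arm.observe(); i=arm.get_image("wrist"); print(s["position"],s["ee_rot"],s["width"])
M=i["tool_from_camera"]; R=Ro.from_rotvec(s["ee_rot"]).as_matrix()
Rw=R@M[:3,:3]; tw=R@M[:3,3]+s["position"]; i["R"]=Rw.T; i["t"]=-Rw.T@tw
T=arm.get_image("top")
for n,j in(("wrist",i),("top",T)):
    m=blue(j)&(box(195,240,230,285) if n=="top" else True)
    p,u,v=pts(j,m); k=(abs(p[:,2]-.037)<.02)&(np.hypot(p[:,0]-.46,p[:,1]-.23)<.08); u,v=u[k],v[k]; print(n,len(u),np.median(p[k],0))
    q=np.array([ray(j,a,b,.038)[:2] for a,b in zip(u,v)]); c=q.mean(0); w,V=np.linalg.eigh(np.cov(q.T)); d=V[:,1]*np.sign(V[0,1])
    s1=(q-c)@d; w1=(q-c)@V[:,0]; print(c,np.degrees(np.arctan2(d[1],d[0])),s1.min(),s1.max(),w1.min(),w1.max())
y=R[:,1]; print("tool y az",np.degrees(np.arctan2(y[1],y[0])))
p,u,v=pts(T,red(T)&box(300,330,230,270)); print("knob",np.median(p,0),p.max(0))
cv2.imwrite("pics/w5.png",i["pixels"][:,:,::-1])
E
```

```text
[0.4737655  0.22337691 0.07089459] [-7.14070537e-01 -3.05927506e+00  6.50206509e-04] 0.9996408184889091
wrist 2115 [0.46049621 0.23025975 0.03822547]
[0.46021685 0.23042622] -25.637875968159744 -0.0430958869903932 0.03860125698919767 -0.008950354460701125 0.008069119852949393
top 0 [nan nan nan]
  return _methods._mean(a, axis=axis, dtype=dtype,
  ret = um.true_divide(
<stdin>:10: RuntimeWarning: Mean of empty slice.
  ret = ret.dtype.type(ret / rcount)
  avg = a.mean(axis, **keepdims_kw)
<stdin>:10: RuntimeWarning: Degrees of freedom <= 0 for slice
  c *= np.true_divide(1, fact)
  c *= np.true_divide(1, fact)
Traceback (most recent call last):
ValueError: not enough values to unpack (expected 2, got 0)

During handling of the above exception, another exception occurred:

Traceback (most recent call last):
numpy.linalg.LinAlgError: 0-dimensional array given. Array must be at least two-dimensional
```

>>> {"method": "carry_out", "body": {
  "commands": [
    [0.7,0,0,1,0,0,0],
    [0.6,0,0,1,0,0,0],
    [0.5,0,0,0.8,0,0,0],
    [0.5,0,0,0.5,0,0,0],
    [0,0,0,0,0,0,0],
    [0,0,0,0,0,0,0],
    [0,0,0,0,0,0,0],
    [0,0,0,0,0,0,0]
  ],
  "squeeze": 55
}}

```text
clock: 12.45
position: [0.4746, 0.2236, -0.0106]
ee_rot: [0.716, 3.058, 0.002]
force: [-0.4, 0.8, 0.0]
width: 0.351
gripper_force: 0.0
```

>>> {"method": "carry_out", "body": {
  "commands": [
    [0,0,0,0,0,0,0],
    [0,0,0,0,0,0,0],
    [0,0,0,0,0,0,0]
  ]
}}

```text
clock: 12.75
position: [0.4742, 0.2236, -0.0111]
ee_rot: [0.715, 3.059, 0.001]
force: [-0.3, -0.2, 3.0]
width: 0.191
gripper_force: 55.0
```

>>> {"method": "carry_out", "body": {
  "commands": [
    [0,0,0,-0.2,0,0,0],
    [0,0,0,-0.4,0,0,0],
    [0,0,0,-0.6,0,-0.3,0],
    [0,0,0,-0.8,0,-0.4,0],
    [0,0,0,-0.8,0,-0.3,0],
    [0,0,0,-0.8,0,0,0],
    [0,0,0,-0.8,0,0,0],
    [0,0,0,-0.5,0,0,0]
  ]
}}

```text
clock: 13.55
position: [0.4676, 0.2268, 0.1125]
ee_rot: [0.694, 2.963, -0.033]
force: [0.1, -0.7, -2.1]
width: 0.189
gripper_force: 55.0
```

>>> {"method": "carry_out", "body": {
  "commands": [
    [0,0,0,-0.8,0,0,0],
    [0,0,0,-0.8,0,0,0],
    [0,0,0,-0.8,0,0,0],
    [0,0,0,-0.6,0,0,0],
    [0,0,0,-0.3,0,0,0],
    [0,0,0,0,0,0,0]
  ]
}}

```text
clock: 14.15
position: [0.4604, 0.2303, 0.1935]
ee_rot: [0.694, 2.963, -0.033]
force: [0.1, 0.1, -1.8]
width: 0.193
gripper_force: 55.0
```

```bash
python3 - <<'E'
from h import *
from cell import arm
s=arm.observe(); print(s["position"],s["joints"].round(3),s["force"])
S=arm.get_image("side")["pixels"];T=arm.get_image("top")["pixels"]
c=np.zeros((500,800,3),np.uint8);c[:,:400]=cv2.resize(S[60:260,200:360],(400,500));c[:400,400:]=cv2.resize(T[120:280,180:340],(400,400))
cv2.imwrite("pics/s6.png",c[:,:,::-1])
E
```

```text
[0.4603707  0.23032791 0.19354298] [-1.09   0.241  0.559  1.94  -0.053  0.942  0.593] [ 0.07553225  0.14130698 -1.7603403 ]
```

View pics/s6.png

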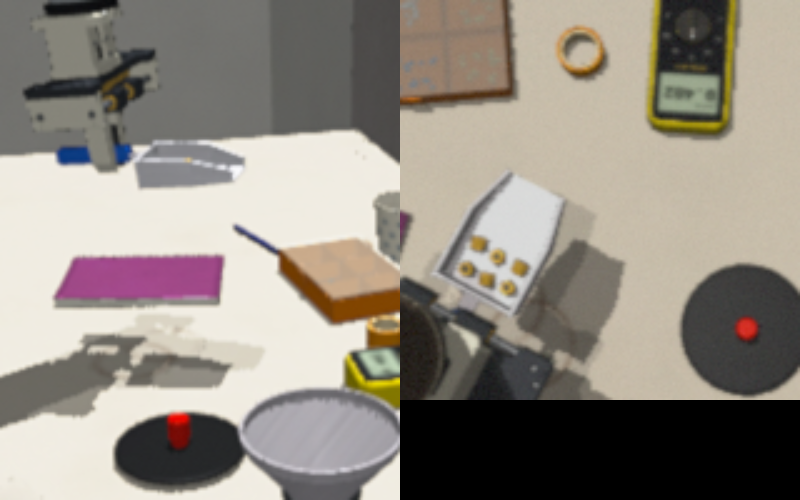

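The left panel shows the scoop held nearly level at (190,165), the cover flat on the worktop at (178,450) and the funnel open at (320,440). The top panel shows all six spacers at the back of the pan, around (490,265).

>>> {"method": "carry_out", "body": {
  "commands": [
    [0,0,0,-0.4,0,0.5,0],
    [0,0,0,-0.4,0,0.5,0],
    [0,-0.5,-0.28,0,0,0,0],
    [0,-0.95,-0.53,0,0,0,0.2],
    [0,-0.95,-0.53,0,0,0,0.4],
    [0,-0.95,-0.53,0,0,0,0.6],
    [0,-0.95,-0.53,0,0,0,0.8],
    [0,-0.95,-0.53,0,0,0,0.8]
  ]
}}

```text
clock: 15.05
position: [0.5346, 0.1002, 0.2116]
ee_rot: [-1.14, -2.926, 0.002]
force: [0.4, 0.2, -2.4]
width: 0.194
gripper_force: 55.0
```

>>> {"method": "carry_out", "body": {
  "commands": [
    [0,0,0,0,0,0,0.9],
    [0,0,0,0,0,0,0.9],
    [0,0,0,0,0,0,0.9],
    [0,0,0,0,0,0,0.9],
    [0,0,0,0,0,0,0.9],
    [0,0,0,0,0,0,0.9],
    [0,0,0,0,0,0,0.9],
    [0,0,0,0,0,0,0.9]
  ]
}}

```text
clock: 15.85
position: [0.534, 0.1011, 0.2116]
ee_rot: [-2.099, -2.337, 0.003]
force: [-0.1, 0.3, -2.2]
width: 0.189
gripper_force: 55.0
```

>>> {"method": "carry_out", "body": {
  "commands": [
    [0,0,0,0,0,0,0.9],
    [0,0,0,0,0,0,0.9],
    [0,0,0,0,0,0,0.9],
    [0,0,0,0,0,0,0.9],
    [0,0,0,0,0,0,0.9],
    [0,0,0,0,0,0,0.9],
    [0,0,0,0,0,0,0.9],
    [0,0,0,0,0,0,0.9]
  ]
}}

```text
clock: 16.65
position: [0.5341, 0.1012, 0.2117]
ee_rot: [2.788, 1.447, -0.002]
force: [-0.3, -0.2, -1.9]
width: 0.189
gripper_force: 55.0
```

```bash
python3 - <<'E'
from h import *
from cell import arm
s=arm.observe(); R=Ro.from_rotvec(s["ee_rot"]).as_matrix(); print(s["position"],s["joints"].round(3)); print(R.round(3), "x_s az",np.degrees(np.arctan2(-R[1,0],-R[0,0])))
S=dict(np.load("/tmp/side0.npz")); b=ray(S,425,320,0); o=-S["R"].T@S["t"]; d=S["R"].T@np.linalg.inv(S["mtx"])@[433,235,1]
k=np.linalg.norm(b[:2]-o[:2])/np.linalg.norm(d[:2]); print("lamp base",b,"top",o+d*k)
T=arm.get_image("top"); p,u,v=pts(T,box(380,460,180,255)); k=(p[:,2]>.135)&(p[:,2]<.16); c,r=cv2.minEnclosingCircle(np.c_[u[k],v[k]].astype(np.float32)); print("rim",c,r,ray(T,*c,.148),p[k].min(0),p[k].max(0))
E
```

```text
[0.53408709 0.10121562 0.21170842] [-1.019  0.424  1.035  1.814 -0.4    1.135 -0.461]
[[ 0.575  0.818 -0.001]
 [ 0.818 -0.575 -0.001]
 [-0.001 -0.    -1.   ]] x_s az -125.12470196686162
lamp base [ 0.70657533 -0.35599158  0.        ] top [ 0.70196473 -0.35300881  0.18167981]
rim (421.5, 216.5) 28.15147590637207 [ 0.55781738 -0.23108924  0.148     ] [ 0.49750191 -0.29229174  0.13507646] [ 0.61946365 -0.1696234   0.15339699]
```

>>> {"method": "carry_out", "body": {
  "commands": [
    [0,-0.415,0.857,0,0,0,0],
    [0,-0.415,0.857,0,0,0,0],
    [0,-0.415,0.857,0,0,0,0],
    [0,-0.415,0.857,0,0,0,0],
    [0,-0.415,0.857,0,0,0,0],
    [0,-0.415,0.857,0,0,0,0],
    [0,-0.415,0.857,0,0,0,0],
    [0,-0.415,0.857,0,0,0,0]
  ]
}}

```text
clock: 17.5
position: [0.6277, -0.0656, 0.2116]
ee_rot: [-2.784, -1.455, 0.002]
force: [0.5, -0.7, -2.6]
width: 0.188
gripper_force: 55.0
```

>>> {"method": "carry_out", "body": {
  "commands": [
    [0,-0.415,0.857,0,0,0,0],
    [0,-0.415,0.857,0,0,0,0],
    [0,-0.415,0.857,0,0,0,0],
    [0,-0.415,0.857,0,0,0,0],
    [0,-0.415,0.857,0,0,0,0],
    [0,-0.415,0.857,0,0,0,0],
    [0,-0.415,0.857,0,0,0,0],
    [0,-0.415,0.857,0,0,0,0]
  ]
}}

```text
clock: 18.3
position: [0.7208, -0.2317, 0.2111]
ee_rot: [-2.783, -1.455, 0.002]
force: [0.6, 0.4, -3.5]
width: 0.191
gripper_force: 55.0
```

```bash
python3 - <<'E'
from cell import arm
s=arm.observe();print(s["position"],s["joints"].round(3))
E
```

```text
[ 0.72078313 -0.23166355  0.21108101] [-0.173  0.775  0.867  1.214 -0.572  1.397  0.031]
```

>>> {"method": "carry_out", "body": {
  "commands": [
    [0,0,0,0,0,0,0.8],
    [0,0,0,0,0,0,0.9],
    [0,0,0,0,0,0,0.9],
    [0,0,0,0,0,0,0.9],
    [0,0,0,0,0,0,0.9],
    [0,0,0,0,0,0,0.9],
    [0,0,0,0,0,0,0.9],
    [0,0,0,0,0,0,0.9]
  ]
}}

```text
clock: 19.1
position: [0.7205, -0.2309, 0.2112]
ee_rot: [-3.117, -0.391, 0.002]
force: [-0.4, 0.9, -3.3]
width: 0.193
gripper_force: 55.0
```

>>> {"method": "carry_out", "body": {
  "commands": [
    [0,0,0,0,0,0,0.9],
    [0,0,0,0,0,0,0.9],
    [0,0,0,0,0,0,0.68],
    [0,0,0,0,0,0,0]
  ]
}}

```text
clock: 19.5
position: [0.7205, -0.2308, 0.2111]
ee_rot: [-3.141, -0.006, 0.003]
force: [-0.1, 0.5, -2.3]
width: 0.194
gripper_force: 55.0
```

```bash
python3 - <<'E'
from h import *
from cell import arm
s=arm.observe(); R=Ro.from_rotvec(s["ee_rot"]).as_matrix(); print(s["position"],s["joints"].round(3)); print("x_s az",np.degrees(np.arctan2(-R[1,0],-R[0,0])), R[:,2])
L=s["position"]+R@[-.1419,0,-.0136]; print("lip pred",L)
S=arm.get_image("side");T=arm.get_image("top"); np.savez("/tmp/T7.npz",**T)
for i in(S,T):
    q=i["mtx"]@(i["R"]@L+i["t"]); print(q[:2]/q[2])
c=np.zeros((500,800,3),np.uint8);c[:,:400]=cv2.resize(S["pixels"][90:290,260:420],(400,500));c[:400,400:]=cv2.resize(T["pixels"][140:300,360:520],(400,400))
cv2.imwrite("pics/s7.png",c[:,:,::-1])
E
```

```text
[ 0.72049038 -0.23081475  0.21113893] [-0.247  0.853  1.088  1.223 -0.734  1.467 -0.822]
x_s az -179.77522259059566 [-1.82484437e-03  1.77974579e-04 -9.99998319e-01]
lip pred [ 0.57861652 -0.23137385  0.22499776]
[339.69596571 189.56283503]
[430.20880029 202.35929653]
```

View pics/s7.png

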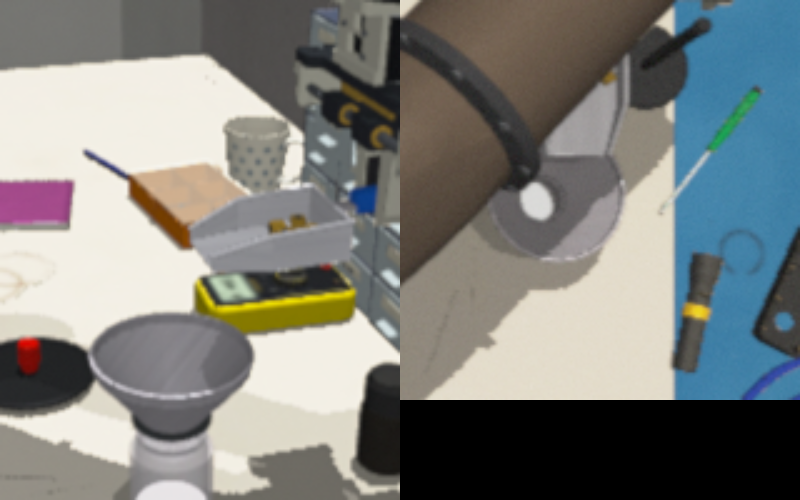

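The left panel shows the scoop's lip at about (197,245) above the funnel mouth at (170,355), with spacers in the pan. The top panel shows the lip edge at (580,156) over the mouth. Both match the predicted lip to within about 2 px.

>>> {"method": "carry_out", "body": {
  "commands": [
    [0,0,0,0.6,0,0,0],
    [0,0,0,0.8,0,0,0],
    [0,0,0,0.7,0,0,0],
    [0,0,0,0.4,0,0,0],
    [0,0.03,0,-0.57,0,1,0],
    [0,0.03,0,-0.57,0,1,0],
    [0,0.03,0,-0.57,0,1,0]
  ]
}}

```text
clock: 20.3
position: [0.7187, -0.2314, 0.1929]
ee_rot: [3.104, 0.007, 0.474]
force: [-0.1, 0.1, -1.1]
width: 0.192
gripper_force: 55.0
```

```bash
cat > st.py <<'E'
from h import *
from cell import arm
s=arm.observe(); R=Ro.from_rotvec(s["ee_rot"]).as_matrix(); print(s["position"],s["joints"].round(3),s["force"].round(1)); print("tilt",np.degrees(np.arccos(-R[2,2])),"lip",s["position"]+R@[-.1419,0,-.0136])
S=arm.get_image("side"); h=hsv(S); m=(h[...,0]>10)&(h[...,0]<28)&(h[...,1]>110)&(h[...,2]>60)&box(300,420,100,215)
print("brass px",cv2.connectedComponentsWithStats(m.astype(np.uint8))[2][1:].tolist())
E
python3 st.py
```

```text
[ 0.71865556 -0.23138042  0.19287726] [-0.342  0.687  1.071  1.613 -0.896  1.04  -0.599] [-0.1  0.1 -1.1]
tilt 17.36526599388768 lip [ 0.5791652  -0.23198202  0.16350639]
brass px [[397, 141, 20, 8, 60], [378, 143, 5, 4, 7], [378, 150, 9, 8, 35], [312, 161, 56, 34, 541], [390, 160, 5, 9, 26], [373, 195, 10, 7, 43], [365, 199, 8, 8, 39], [338, 202, 3, 3, 5], [395, 204, 7, 11, 50], [388, 213, 4, 2, 4], [393, 212, 1, 1, 1], [393, 214, 1, 1, 1]]
```

>>> {"method": "carry_out", "body": {
  "commands": [
    [0,0.02,0,-0.34,0,0.6,0],
    [0,0.02,0,-0.34,0,0.6,0],
    [0,0.02,0,-0.34,0,0.6,0],
    [0,0.02,0,-0.34,0,0.6,0],
    [0,0.02,0,-0.34,0,0.6,0],
    [0,0,0,0,0,0,0],
    [0,0,0,0,0,0,0],
    [0,0,0,0,0,0,0]
  ]
}}

```text
clock: 21.15
position: [0.7044, -0.2304, 0.2323]
ee_rot: [-3.001, -0.008, -0.926]
force: [0.9, 0.7, -1.4]
width: 0.192
gripper_force: 55.0
```

```bash
cat >> st.py <<'E'
import sys
if len(sys.argv)>1:
    T=arm.get_image("top"); c=np.zeros((500,800,3),np.uint8);c[:,:400]=cv2.resize(S["pixels"][90:290,260:420],(400,500));c[:400,400:]=cv2.resize(T["pixels"][140:300,360:520],(400,400))
    cv2.imwrite(f"pics/{sys.argv[1]}.png",c[:,:,::-1])
E
python3 st.py
```

```text
[ 0.70443777 -0.23044018  0.2323463 ] [-0.356  0.459  0.995  1.896 -1.132  0.723 -0.282] [ 0.9  0.7 -1.4]
tilt 34.31110443894311 lip [ 0.57956549 -0.23109286  0.1635927 ]
brass px [[384, 128, 8, 5, 23], [372, 130, 10, 9, 27], [359, 141, 7, 8, 26], [369, 156, 2, 3, 4], [312, 161, 49, 28, 386], [393, 197, 2, 2, 2], [348, 200, 7, 7, 33], [370, 204, 32, 11, 150], [340, 208, 7, 6, 30], [392, 214, 2, 1, 2]]
```

```bash
python3 st.py s8
```

```text
[ 0.70450592 -0.23049123  0.23226791] [-0.356  0.459  0.995  1.896 -1.133  0.723 -0.282] [-0.1  0.1 -1.7]
tilt 34.31187706804289 lip [ 0.57963474 -0.23118059  0.16351267]
brass px [[384, 128, 8, 5, 24], [372, 130, 10, 9, 27], [358, 141, 8, 8, 27], [369, 156, 2, 3, 4], [312, 161, 49, 28, 383], [393, 197, 2, 2, 2], [346, 202, 6, 6, 29], [370, 204, 32, 11, 142], [390, 209, 4, 2, 5], [337, 210, 7, 5, 25], [387, 213, 2, 2, 2], [391, 212, 1, 1, 1], [393, 212, 1, 1, 1]]
```

View pics/s8.png

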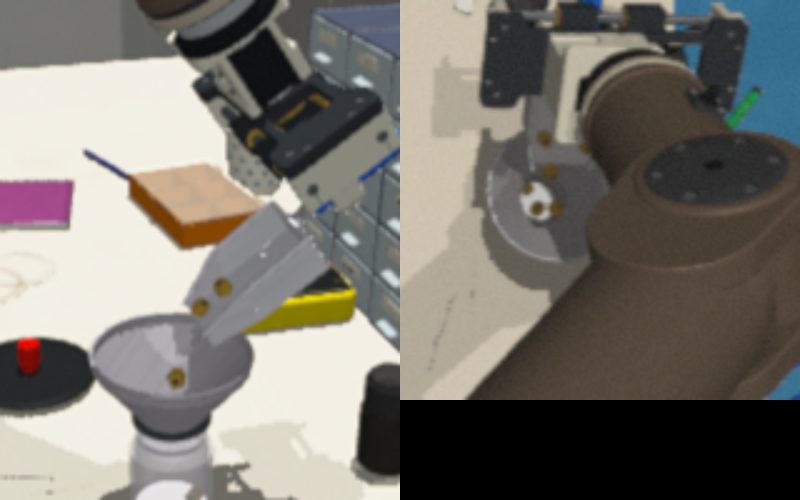

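The left panel shows spacers leaving the lip at (200,307) and (222,287), and one in the cone at (176,378). The top panel shows three more around the spigot at (540,205). They slide at this tilt, so I'll hold and add very little.

>>> {"method": "carry_out", "body": {
  "commands": [
    [0,0,0,0,0,0,0],
    [0,0.01,0,-0.17,0,0.3,0],
    [0,0.01,0,-0.17,0,0.3,0],
    [0,0,0,0,0,0,0],
    [0,0,0,0,0,0,0],
    [0,0,0,0,0,0,0],
    [0,0,0,0,0,0,0],
    [0,0,0,0,0,0,0]
  ]
}}

```text
clock: 22.1
position: [0.6995, -0.2308, 0.2397]
ee_rot: [-2.971, -0.006, -1.017]
force: [0.2, -0.5, -1.6]
width: 0.19
gripper_force: 55.0
```

```bash
python3 st.py s9
```

```text
[ 0.69948125 -0.23080001  0.239675  ] [-0.337  0.411  0.957  1.953 -1.216  0.663 -0.179] [ 0.2 -0.5 -1.6]
tilt 37.79565243346485 lip [ 0.57901805 -0.23132109  0.16345875]
brass px [[378, 126, 7, 5, 20], [367, 129, 9, 9, 24], [364, 139, 5, 4, 11], [354, 141, 5, 7, 19], [312, 161, 44, 28, 348], [393, 197, 2, 2, 2], [368, 204, 34, 11, 161], [390, 209, 4, 4, 9], [388, 213, 1, 1, 1], [385, 214, 2, 1, 2]]
```

View pics/s9.png

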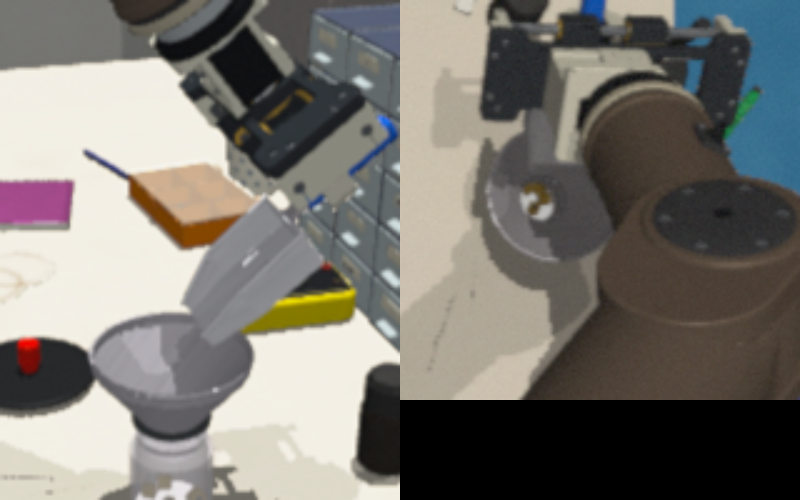

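The left panel shows the scoop pan empty at (235,275) and the cone clear, with spacers in the jar at (165,490). The top panel shows spacers through the spigot at (540,203). I'll level the scoop, which lifts the lip, and count again.

>>> {"method": "carry_out", "body": {
  "commands": [
    [0,0,0,0,0,-0.9,0],
    [0,0,0,0,0,-0.9,0],
    [0,0,0,0,0,-0.9,0],
    [0,0,0,0,0,-0.9,0],
    [0,0,0,0,0,-0.9,0],
    [0,0,0,0,0,-0.9,0],
    [0,0,0,0,0,-0.9,0],
    [0,0,0,0,0,-0.3,0]
  ]
}}

```text
clock: 23.0
position: [0.7007, -0.2298, 0.2386]
ee_rot: [3.141, 0.01, -0.007]
force: [0.7, -0.0, -2.1]
width: 0.191
gripper_force: 55.0
```

```bash
python3 st.py|head -2
```

```text
[ 0.70066969 -0.2298485   0.23856276] [-0.261  0.8    1.088  1.242 -0.689  1.483 -0.825] [ 0.7 -0.  -2.1]
tilt 0.2470862966724545 lip [ 0.55883193 -0.23073828  0.25276936]
```

>>> {"method": "carry_out", "body": {
  "commands": [
    [0,0,0,0,0,0,-1],
    [0,0,0,0,0,0,-1],
    [0,0,0,0,0,0,-1],
    [0,0,0,0,0,0,-1],
    [0,0,0,0,0,0,-1],
    [0,0,0,0,0,0,-1],
    [0,0,0,0,0,0,-1],
    [0,0,0,0,0,0,-1]
  ]
}}

```text
clock: 23.85
position: [0.6991, -0.2309, 0.2398]
ee_rot: [2.889, 1.234, 0.001]
force: [-0.9, -0.8, -1.7]
width: 0.188
gripper_force: 55.0
```

>>> {"method": "carry_out", "body": {
  "commands": [
    [0,0,0,0,0,0,-1],
    [0,0,0,0,0,0,-1],
    [0,0,0,0,0,0,-1],
    [0,0,0,0,0,0,-1],
    [0,0,0,0,0,0,-1],
    [0,0,0,0,0,0,-1],
    [0,0,0,0,0,0,-1],
    [0,0,0,0,0,0,-1]
  ]
}}

```text
clock: 24.65
position: [0.699, -0.2309, 0.2397]
ee_rot: [2.18, 2.262, 0.001]
force: [0.2, -0.8, -1.5]
width: 0.191
gripper_force: 55.0
```

>>> {"method": "carry_out", "body": {
  "commands": [
    [0,0.96,-0.28,0,0,0,0],
    [0,0.96,-0.28,0,0,0,0],
    [0,0.96,-0.28,0,0,0,0],
    [0,0.96,-0.28,0,0,0,0],
    [0,0.96,-0.28,0,0,0,0],
    [0,0.96,-0.28,0,0,0,0],
    [0,0.96,-0.28,0,0,0,0],
    [0,0.96,-0.28,0,0,0,0]
  ]
}}

```text
clock: 25.45
position: [0.6363, -0.0399, 0.2397]
ee_rot: [2.185, 2.257, 0.001]
force: [0.4, -0.8, -1.1]
width: 0.193
gripper_force: 55.0
```

```bash
python3 st.py|head -3; python3 - <<'E'
from h import *
from cell import arm
T=arm.get_image("top");S=arm.get_image("side")
c=np.zeros((500,800,3),np.uint8);c[:,:400]=cv2.resize(S["pixels"][180:330,268:388],(400,500));c[:240,400:]=cv2.resize(T["pixels"][90:270,220:520],(400,240)); c[250:500,400:]=cv2.resize(T["pixels"][192:242,382:462],(400,250))
cv2.imwrite("pics/s10.png",c[:,:,::-1])
E
```

```text
[ 0.6362627  -0.03990829  0.23973188] [-0.493  0.495  0.738  1.53  -0.344  1.25   0.327] [ 0.4 -0.8 -1.1]
tilt 0.05464287456831094 lip [ 0.64088379 -0.18174112  0.25324722]
brass px [[317, 100, 1, 1, 1], [324, 100, 3, 7, 14], [348, 100, 2, 6, 9], [312, 161, 56, 38, 645], [393, 197, 1, 1, 1], [370, 199, 1, 2, 2], [338, 202, 64, 13, 283], [388, 209, 2, 2, 3], [391, 209, 3, 4, 8], [387, 212, 2, 1, 2], [344, 214, 1, 1, 1], [385, 214, 2, 1, 2], [388, 214, 1, 1, 1]]
```

View pics/s10.png

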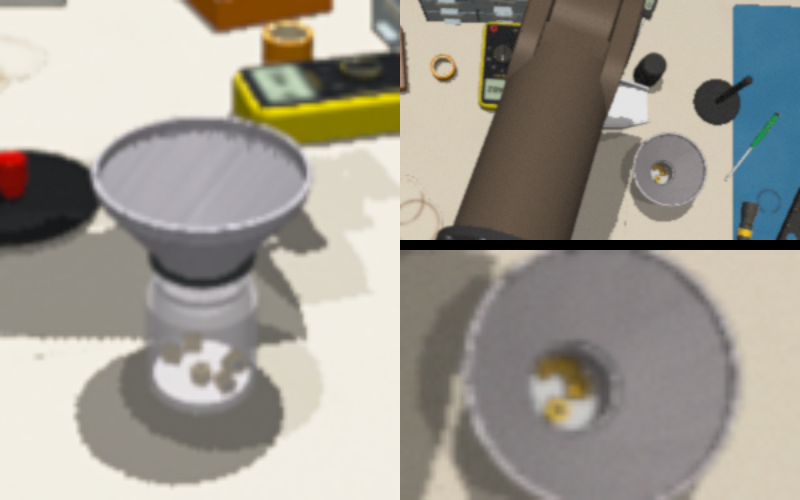

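The left panel shows the funnel seated and at least five spacers on the jar floor: (172,352), (191,343), (201,373), (225,380), and (236,360), which may be two. I'll move on and check numerically that the pan is empty.

>>> {"method": "carry_out", "body": {
  "commands": [
    [0,0.96,-0.28,0,0,0,0],
    [0,0.96,-0.28,0,0,0,0],
    [0,0.96,-0.28,0,0,0,0],
    [0,0.96,-0.28,0,0,0,0],
    [0,0.96,-0.28,0,0,0,0],
    [0,0.96,-0.28,0,0,0,0],
    [0,0.96,-0.28,0,0,0,0],
    [0,0.96,-0.28,0,0,0,0]
  ]
}}

```text
clock: 26.4
position: [0.5747, 0.1488, 0.2399]
ee_rot: [2.186, 2.255, 0.001]
force: [-0.4, -0.8, -1.7]
width: 0.194
gripper_force: 55.0
```

```bash
python3 - <<'E'
from h import *
from cell import arm
s=arm.observe(); R=Ro.from_rotvec(s["ee_rot"]).as_matrix(); P=s["position"]
T=arm.get_image("top");S=arm.get_image("side");W=arm.get_image("wrist")
M=W["tool_from_camera"];Rw=R@M[:3,:3];W["R"]=Rw.T;W["t"]=-Rw.T@(R@M[:3,3]+P)
for n,i in(("top",T),("side",S),("wrist",W)):
    p,u,v=pts(i,np.ones((400,640),bool)); t=(p-P)@R; q=np.c_[-t[:,0]-.0869,t[:,1],-t[:,2]-.0111]
    q[:,2]+=0.0; k=(q[:,0]>-.043)&(q[:,0]<.054)&(abs(q[:,1])<.034)&(q[:,2]>-.01)&(q[:,2]<.035)
    h=hsv(i)[v,u]; b=k&(h[:,0]>10)&(h[:,0]<30)&(h[:,1]>100)&(h[:,2]>60)
    print(n,"pan px",k.sum(),"brass",b.sum(), q[k].min(0) if k.any() else "",q[k].max(0) if k.any() else "")
# jar
h=hsv(S); j=S["pixels"][265:310,308:350].astype(int); sat=(j.max(2)-j.min(2)); m=((j[...,0]-j[...,2])>25)
n,_,st,c=cv2.connectedComponentsWithStats(m.astype(np.uint8)); print(st[1:].tolist())
Tj=T["pixels"][200:235,400:440]; g=(hsv(T)[...,1]>100)&(abs(hsv(T)[...,0]-20)<10)&box(395,445,190,245); print("brass in spigot px",g.sum())
m2=m.astype(np.uint8)
for r in m2: print("".join(".#"[x] for x in r))
E
```

```text
top pan px 1576 brass 0 [-0.0429773  -0.03398235 -0.00482243] [0.05236351 0.03399112 0.03438551]
side pan px 400 brass 0 [-0.04248866 -0.03394569 -0.00337989] [0.04956392 0.03331456 0.02963102]
wrist pan px 0 brass 0  
[[18, 24, 5, 3, 10], [25, 26, 2, 2, 2]]
brass in spigot px 61
..........................................
..........................................
..........................................
..........................................
..........................................
..........................................
..........................................
..........................................
..........................................
..........................................
..........................................
..........................................
..........................................
..........................................
..........................................
..........................................
..........................................
..........................................
..........................................
..
[... 415 characters left out ...]
............
..........................................
..........................................
..........................................
..........................................
..........................................
..........................................
..........................................
..........................................
..........................................
..........................................
..........................................
..........................................
..........................................
..........................................
..........................................
..........................................
```

>>> {"method": "carry_out", "body": {
  "commands": [
    [0,0.96,-0.28,0,0,0,0],
    [0,0.96,-0.28,0,0,0,0],
    [0,0.96,-0.28,0,0,0,0],
    [0,0.96,-0.28,0,0,0,0],
    [0,0,0,1,0,0,0],
    [0,0,0,1,0,0,0],
    [0,0,0,1,0,0,0],
    [0,0,0,1,0,0,0]
  ]
}}

```text
clock: 27.35
position: [0.5446, 0.2422, 0.1391]
ee_rot: [2.186, 2.254, 0.001]
force: [-0.6, 0.7, -2.3]
width: 0.194
gripper_force: 55.0
```

>>> {"method": "carry_out", "body": {
  "commands": [
    [0,0,0,1,0,0,0],
    [0,0,0,1,0,0,0],
    [0,0,0,1,0,0,0],
    [0,0,0,1,0,0,0],
    [0,0,0,0.8,0,0,0],
    [0,0,0,0.4,0,0,0],
    [0,0,0,0.2,0,0,0],
    [0,0,0,0,0,0,0]
  ]
}}

```text
clock: 28.15
position: [0.544, 0.2434, 0.0049]
ee_rot: [2.185, 2.256, -0.0]
force: [-0.2, -1.0, -1.9]
width: 0.189
gripper_force: 55.0
```

```bash
cat > j.py <<'E'
from h import *
from cell import arm
s=arm.observe();print(s["clock"],s["position"],s["force"],s["ft_torque"])
S=arm.get_image("side");T=arm.get_image("top")
g=cv2.cvtColor(S["pixels"],cv2.COLOR_RGB2GRAY)[278:304,312:346]
big=cv2.resize(g,None,fx=1,fy=1)
for r in big: print("".join(" .:-=+*#%@"[9-min(9,x//26)] for x in r))
h=hsv(T); b=((h[...,0]>12)&(h[...,0]<28)&(h[...,1]>130)&(h[...,2]>70)).astype(np.uint8)
n,_,st,c=cv2.connectedComponentsWithStats(b); print([(*x.round().astype(int).tolist(),int(y[4])) for x,y in zip(c[1:],st[1:]) if y[4]>4])
E
python3 j.py
```

```text
28.15 [0.54397464 0.2433989  0.00485017] [-0.16082422 -1.03619814 -1.90163611] [ 0.015869    0.04761156 -0.03241906]
-==========------------==========:
-=============================+==:
-=============++=================:
-=============++==============+==:
-===============-::::--==========:
=====++=========-......:-=====+==:
++++++++++======-.......:-====+==:
++++++++====----:.......:=++==+==:
+++===++===:...........:==+++++==:
+++--=+=+=-...........:=++=++++=-:
++=::-====:....:::....-++++++++=-:
++-..::::-....-==--...-=++++++++=:
++:..........-====-...-=+++++==++-
+=...........-=====:::==+===-::=++
+=...........-=====--==++=::..:=++
++:..........-===+=-==+++=:...-+++
++=..........:=====:-==+++=...-+++
++=:..........:-=-:.:==+++=..-=+++
+++=:...........:....-=+++-.:=++++
++++=:................-==-::-+++++
++++==-...............::::-=++++++
++++++=-::.............::-=+++++++
+++++++===-:::.....:::-===++++++++
++++++++======-----=====++++++++++
+++++++++++============+++++++++++
++++++++++++++==++++++++++++++++++
[(297, 143, 521), (222, 128, 5), (252, 132, 16), (253, 145, 62), (186, 160, 143), (415, 216, 32), (412, 224, 7), (580, 237, 114), (478, 264, 55), (531, 323, 119)]
```

>>> {"method": "carry_out", "body": {
  "commands": [
    [0,0,0,0.3,0,0,0],
    [0,0,0,0.2,0,0,0],
    [0,0,0,0.12,0,0,0],
    [0,0,0,0,0,0,0]
  ]
}}

```text
clock: 28.65
position: [0.5433, 0.2443, -0.0109]
ee_rot: [-2.184, -2.258, 0.0]
force: [-0.6, -0.1, -0.3]
width: 0.189
gripper_force: 55.0
```

Contact: the load is off the wrist. Release and go up.

>>> {"method": "carry_out", "body": {
  "commands": [
    [0.6,0,0,0,0,0,0],
    [0.6,0,0,0,0,0,0],
    [0.6,0,0,0,0,0,0],
    [0.6,0,0,0,0,0,0],
    [0.6,0,0,0,0,0,0],
    [0.6,0,0,0,0,0,0],
    [0.6,0,0,-0.8,0,0,0],
    [0.6,0,0,-1,0,0,0]
  ]
}}

```text
clock: 29.45
position: [0.5426, 0.2437, 0.0338]
ee_rot: [-2.184, -2.257, 0.004]
force: [0.8, 0.6, 0.2]
width: 0.603
gripper_force: 0.0
```

>>> {"method": "carry_out", "body": {
  "commands": [
    [0.6,0,0,-1,0,0,0],
    [0.6,0,0,-1,0,0,0],
    [0.6,0,0,-1,0,0,0],
    [0.6,0,0,-1,0,0,0],
    [0.6,1,0,-1,0,0,0],
    [0.6,1,0,-1,0,0,0],
    [0.6,1,0,0,0,0,0],
    [0.6,0,0,0,0,0,0]
  ]
}}

```text
clock: 30.25
position: [0.5401, 0.3241, 0.1846]
ee_rot: [-2.177, -2.263, -0.003]
force: [-0.1, 0.5, -0.1]
width: 0.598
gripper_force: 0.0
```

```bash
python3 - <<'E'
from h import *
from cell import arm
s=arm.observe();print(s["clock"],s["position"],s["force"],s["width"])
S=arm.get_image("side");T=arm.get_image("top")
def plane(n,i,b):
    p,u,v=pts(i,b); 
    if len(p)<20: print(n,len(p));return
    A=np.c_[p[:,:2],np.ones(len(p))]; k=np.ones(len(p),bool)
    for _ in range(4):
        c=np.linalg.lstsq(A[k],p[k][:,2],rcond=None)[0]; r=abs(p[:,2]-A@c); k=r<.004
    print(n,k.sum(),"mean",p[k].mean(0).round(4),"slope",c[:2].round(3),"zmin/max",p[k][:,2].min().round(4),p[k][:,2].max().round(4))
for n,i in(("side",S),("top",T)):
    p,u,v=pts(i,np.ones((400,640),bool)); a=np.zeros((400,640),bool)
    k=(np.hypot(p[:,0]-.48,p[:,1]+.01)<.062)&(p[:,2]<.03)&(p[:,2]>.005); m=a.copy();m[v[k],u[k]]=1; plane(n+" cover",i,m)
    plane(n+" handle",i,blue(i)&(box(190,330,150,300)))
    k=(np.hypot(p[:,0]-.5577,p[:,1]+.231)<.064)&(p[:,2]>.142)&(p[:,2]<.155); print(n,"rim",k.sum(),p[k].mean(0).round(4))
    k=(abs(p[:,0]-.546)<.03)&(p[:,1]>.11)&(p[:,1]<.19); print(n,"pan floor z",np.percentile(p[k][:,2],[5,25,50,75]).round(4))
E
```

```text
30.25 [0.54011625 0.32408717 0.18458745] [-0.13123217  0.53681458 -0.05358959] 0.5982876858487619
side cover 995 mean [ 0.4777 -0.0182  0.011 ] slope [-0.002  0.003] zmin/max 0.007 0.0149
side handle 61 mean [0.5383 0.2474 0.0363] slope [0.052 0.019] zmin/max 0.0325 0.0401
side rim 390 [ 0.5574 -0.2332  0.1453]
side pan floor z [-0.0003  0.001   0.0018  0.0025]
top cover 1773 mean [ 0.4797 -0.01    0.0121] slope [0.004 0.002] zmin/max 0.008 0.0163
top handle 195 mean [0.5423 0.2608 0.0376] slope [0.055 0.008] zmin/max 0.0332 0.0418
top rim 283 [ 0.5609 -0.2344  0.1475]
top pan floor z [-0.0017  0.001   0.0027  0.0045]
```

```bash
python3 - <<'E'
from h import *
from cell import arm
S=arm.get_image("side");T=arm.get_image("top")
a=S["pixels"].astype(int); d=(a[...,0]-a[...,2])[274:304,310:348]
for r in d: print("".join(f"{max(0,x):3d}" for x in r))
h=hsv(T)
b=(T["pixels"].astype(int)[...,0]-T["pixels"][...,2])[208:230,404:430]
print()
for r in b: print("".join(f"{max(0,x):4d}" for x in r))
E
```

```text
14 19 12  5  2  2  3  3  1  2  3  3  3  2  1  1  1  1  2  1  0  2  2  0  1  3  2  2  3  3  3  1  2  3  9 21 16 16
 13 19 10  5  2  2  2  2  3  2  3  3  3  2  1  2  2  1  1  2  1  2  2  2  2  2  2  2  3  3  2  1  3  5  8 20 15 15
 14 19 11  6  3  2  2  3  2  3  3  3  2  2  2  2  3  2  1  2  2  3  2  3  1  3  2  2  3  3  2  1  2  5  8 19 16 14
 14 19 10  6  4  1  1  2  3  1  3  2  2  1  2  3  1  2  1  2  2  2  3  3  2  2  1  1  2  2  2  2  2  6  7 19 20 18
 15 21 11  7  4  1  3  2  1  1  1  2  1  1  1  1  3  2  2  3  3  2  2  1  0  1  0  0  1  2  2  1  1  4  7 19 23 23
 13 19 11  7  3  2  3  2  1  1  1  1  1  3  6  7  8  9  3  2  2  2  4  3  1  0  0  0  0  1  1  1  1  4  6 18 23 23
 14 19 12  6  2  2  3  2  2  1  0  1  4 13 16 16 17 17  8  3  2  3  3  2  1  0  0  0  0  0  2  2  3  5  7 19 23 23
 14 20 12  6  2  3  4  2  1  1  0  1  4 18 24 22 20 20 12  4  3  2  1  2  1  0  1  0  0  1  2  2  4  5  7 19 23 23
 15 21 11  6  3  3  3  4  5  4  2  3  3 17 25 24 23 23 14  6  4  2  0  1  1  0  1  0  0  1  2  2  3  6  8 20 24 22
 24 18  9  4  2  2  2 11 13 14 11  8  7 18 24 23 24 23 14  5  2  2
[... 3959 characters left out ...]
97  64  79  66  27   5   2   4   5   5   3   3   3   4   6   5   5   5
   5   5   5   3   3   1  17  93 107  69  79  60  21   5   3   4   3   6   3   7   4   3   4   5   6   3
   2   5   6   4   1   4  11  58  97 109  92  45  12   4   3   1   4   3   5   3   2   5   5   4   4   7
   5   6   6   5   3   2   7  17  36  41  31  16   7   4   4   2   2   5   7   2   7   4   4   4   4   4
   4   6   2   4   6   4   4   5   8   7   6   4   2   3   2   5   7   1   5   4   7   2   4   5   4   2
   3   2   3   2   4   4   5   5   4   5   3   3   2   3   1   3   4   3   3   5   3   6   4   2   4   6
   5   2   3   3   4   4   5   4   7   5   3   3   4   3   4   5   5   5   4   6   2   6   5   2   2   4
```

```bash
python3 - <<'E'
from h import *
from cell import arm
S=arm.get_image("side");T=arm.get_image("top")
for n,c,r in(("A",9,11.5),("B",15.5,8),("C",18,18),("D",29,14.5),("E",25.5,21),("F?",24,17)):
    w=ray(S,310+c,274+r,.012); q=T["mtx"]@(T["R"]@w+T["t"]); print(n,w.round(4),"top local",(q[:2]/q[2]-[404,208]).round(1))
for n,c,r in(("a",9,15.5),("b",13,11.5),("c",7.5,7),("d",11,7)): print(n,ray(T,404+c,208+r,.012).round(4))
i0=np.load("/tmp/top0.npz")["pixels"].astype(int); d=T["pixels"].astype(int); m=((d[...,0]-d[...,2])-(i0[...,0]-i0[...,2])>25).astype(np.uint8)
n,_,st,c=cv2.connectedComponentsWithStats(m); print([(x.round().tolist(),int(y[4])) for x,y in zip(c[1:],st[1:]) if y[4]>8])
s0=np.load("/tmp/side0.npz")["pixels"].astype(int); d=S["pixels"].astype(int); m=((d[...,0]-d[...,2])-(s0[...,0]-s0[...,2])>25).astype(np.uint8)
n,_,st,c=cv2.connectedComponentsWithStats(m); print([(x.round().tolist(),int(y[4])) for x,y in zip(c[1:],st[1:]) if y[4]>8])
E
```

```text
A [ 0.5411 -0.2216  0.012 ] top local [ 1.  21.1]
B [ 0.5567 -0.2144  0.012 ] top local [-1.9 14.7]
C [ 0.553  -0.2457  0.012 ] top local [10.8 16.6]
D [ 0.577  -0.2414  0.012 ] top local [9.1 6.9]
E [ 0.5646 -0.2582  0.012 ] top local [15.9 12.1]
F? [ 0.5652 -0.246   0.012 ] top local [10.9 11.7]
a [ 0.5556 -0.2413  0.012 ]
b [ 0.5658 -0.2512  0.012 ]
c [ 0.5765 -0.2376  0.012 ]
d [ 0.5768 -0.2462  0.012 ]
[([97.0, 166.0], 141), ([244.0, 203.0], 112), ([226.0, 215.0], 13), ([414.0, 219.0], 85), ([216.0, 257.0], 294), ([240.0, 241.0], 15), ([318.0, 251.0], 69), ([58.0, 329.0], 467), ([61.0, 377.0], 1092), ([82.0, 352.0], 16), ([89.0, 354.0], 10), ([37.0, 372.0], 38), ([82.0, 368.0], 15)]
[([262.0, 89.0], 95), ([250.0, 190.0], 204), ([349.0, 217.0], 67), ([271.0, 231.0], 123)]
```

```bash
python3 -c "
from cell import arm
print(arm.sign_off())"
```

```text
the job is handed in; nothing more can be done
None
```

The job is handed in at about 30 s of the 72 s: cover flat on the worktop about 0.23 m from the jar, funnel still seated, empty scoop flat on the worktop, and by my count all six spacers in the jar (two overlap in the views; no strays seen); the final verdict was not shown.

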